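# Set a clay roller in the sloping V cradle and chock it

## Robot

A 6-joint arm with a two-finger parallel gripper is mounted at the origin on a cart in front of the work surface, level with it; the furniture and walls round the work are solid. World frame = base frame: x ahead of the robot, y to its left, z up, the work surface at z = 0. Lengths are in mm, angles in rad, forces in N, time in s.
With the tool pointing down it reaches from about 275 to 750 mm from the base axis. Payload 10.2 kg.
Tool frame: the origin (TCP) lies midway between the tips of the shut fingers; the grasp point (between the pads) lies grasp_offset behind it (grasp_offset is the distance from the TCP to the grasp point, in mm); x points along the fingers, z is the direction in which the jaws open and shut, and the axes are right-handed (so a half turn about x gives the same grasp; the last joint's range is limited). The gripper opens to 85 mm and grips with 20 to 120 N. Pads are 22 mm wide; open, the fingers measure 114 mm over their backs; the gripper's body (76 mm by 85 mm) begins 54 mm behind the grasp point. The pads swing forward as they close: fully open they stand 13 mm farther back than shut.
Start: joints at [-1.422, 0.313, 1.498, -0, 1.331, -0.223], TCP at [190.717, -489.14, 210.994] pointing down, gripper open.
Joint ranges: [-2.94, 2.94], [-0.97, 2.17], [0.19, 2.56], [-1.23, 4.37], [0.02, 3.11], [-2.88, 2.88]. Speed limits (rad/s): [2.39, 2.39, 3.01, 3.14, 3.14, 3.14].

## Interface

Orientations are given as a unit quaternion [w, x, y, z].
In Python, from rig import sense, capture, calibration, finish_job, grasp_offset gives the robot as it stands.
- The arm moves only by the shell command python3 -m jog 'ROWS' [FORCE]. ROWS is JSON, a list of rows, each an object with "linear": the shift along the tool's x, y, z scaled (see below), a list of three; "rotation": the turn, a rotation vector about the tool's x, y, z scaled (see below), a list of three; "grip": the finger opening in mm, from 0 to 85.4. A call has 1 to 20 rows; each row is the pose to reach, as a shift and turn from the pose measured when the call began, along the tool's axes at that moment; what a row does not reach only later rows make up. The controller multiplies each number of a shift by 0.3 m and each number of a turn by 0.5 rad. A row lasts 1/12 s, in which the tool goes at most 41.7 mm and 7.16 degrees, less where a joint would pass 70% of its speed; a pose out of reach is approached as far as the arm can. A call with a number of a shift or a turn outside -1 to 1 is refused whole. A call with a gripper value outside its range is refused whole. The fingers move at their own pace and stop on an object; FORCE is the grip in N (left out, the last holds). Time passes only in rows, so rows that repeat a pose let the fingers close. It gives the time, the measured TCP pose, the force and the opening at its end, in the units of the state.
- sense(): the state, without advancing time (a new reading comes with each control period).
- capture(name): name is "scene" or "top" or "wrist"; returns (picture, depth): 384x512x3 uint8, red, green, blue; 384x512 float32, mm along the optical axis (not along the pixel's ray), 0 where there is no reading.
- calibration(name): a dict with "intrinsics" (3x3 intrinsics, pixels), "world_from_camera" (4x4, takes a point from camera to world coordinates). Camera axes: x right, y up, looking along -z (the intrinsics and any distortion apply to the point x, -y, -z); pixel columns grow to the right and rows downward; lengths in mm; the calibration is good to about 2 mm. The wrist camera is an equidistant fisheye: a pixel r from the principal point sees the ray r / f radians off the axis. A picture is of the moment at which its call begins: read the wrist's pose just before it. calibration takes no time and is no camera call; for the wrist camera it gives the pose at the moment of the call.
- finish_job(): hands the job in, once; it reports no verdict.
The state is a dict: "time_s": time; "joints": joint angles; "dq": joint speeds; "tau": joint torques, N m; "eef_pos": TCP position; "ee_rot": TCP orientation; "force": force on the tool from outside, world axes, zero at the start; "wrist_torque": the same for the moment, N m; "grip_width": opening from 0.0 (shut) to 1.0 (fully open).
Only numpy, scipy, OpenCV 4.12 (cv2) and the standard library are available. Lean on these libraries where they do the work, as an engineer would, in place of code of your own. Each camera call takes 0.05 s, during which the arm holds its last target.

## Task

Take the blue-banded clay roller off the drying rest and lay it lengthwise in both V saddles of the sloping painting cradle, pushed up until its end touches the metal back stop, and let it rest there. Only then push the orange chock up the slope until it bears against the roller's lower end, so that the roller stays fully home in the V, and let go. Leave the red-banded roller, the jar, the vial and the stamp where they are.

Things in the scene. Friction and masses are not known exactly. Their poses are not given: they have to be found in the camera images.
- blue_roller_center (a point): centre of the beech clay roller with four BLUE bands: a plain cylinder 36 mm in diameter, 140 mm long, 0.12 kg give or take; own x axis along the roller; both ends alike. Starts level in one of the two places of the drying rest, its axis 45 mm above the table, the middle 80 mm of its length free for fingers
- red_roller_center (a point): centre of an equal roller with RED bands, in the other place of the drying rest, 116 mm beside the blue one; to be left alone
- rest: low wooden drying rest, fixed, about 112 x 190 mm, origin on the table under its centre; the rollers lie along its x axis, at y = +58 and -58 mm, in V notches at x = -50 and +50 mm (each 12 mm long) whose tops are 35 mm above the table; between the notch rows only an 8 mm high middle bar
- bed: sloping board of the plywood cradle, fixed, 100 mm wide, from x = -165 to +103 mm; origin on its upper face, x runs UP the slope (25 degrees from level, rising away from the robot), y across, z square out of the board. Carries the V saddles and, at its upper end, the metal back stop: lower face at x = +80 mm, 60 mm wide, 66 mm high
- seat (a point): point in the board's frame (10, 0, 45) mm where the roller's centre is when it lies home in both saddles with its upper end on the back stop; axes as the board's
- flank_left: left (board +y) 45-degree faces of the two wooden 90-degree V saddles; frame equal to the board's. Saddles 22 mm long, centred at x = -40 and +60 mm; V bottom 19.5 mm above the board, tops 39 mm above it; between them 78 mm free for fingers down to the board
- flank_right: the right (board -y) 45-degree faces of both V saddles; frame equal to the board's
- chock_grip (a point): middle of the orange sliding chock's upright fin (18 mm wide across the slope, 36 mm long along it, its top 57 mm above the board); this point is 45 mm above the board, 22 mm behind the chock's nose. The fin can be pinched across the slope or pushed from its low side. Axes as the board's
- chock (a joint): travel of the orange chock up the slope in m: starts at 0 to 0.012, its nose meets the lower end of a seated roller at 0.050, hard end 0.056; it stays where it is left (about 2 N of friction)
- jar: white screw-top jar, 48 mm across, 46 mm high, origin under its centre; bystander
- vial: small clear glass vial, 24 mm across, 44 mm high, origin under its centre; bystander
- stamp: wooden stamp block with a red top, 50 x 52 x 27 mm, origin under its centre; bystander
There are look-alikes about, which are no part of the job. Leave any black or turquoise look-alike of the part that bears blue_roller_center alone.

How it is judged:
By the outcome, as a careful person would: the job done as asked, in the order asked, and still so for the second after the job is handed in, with the robot touching nothing.
It also fails if it takes over 51 s, if anything falls off the work surface, if the arm or the gripper's body presses on something with over 40 N, if the wrist force passes 120 N, or if a joint passes its speed limit or range.

## Working session

There is one attempt and no reset: what is moved stays moved. The work goes in short steps, Python scripts to look and compute and a shell command to move; the robot and the scene stay as the last step left them, time stands still between calls to the robot, and variables do not carry over. Pictures are saved under pics/ and viewed, and the job is handed in when it is done.

```bash
ls; mkdir -p pics; python3 - <<'E'
from rig import sense,capture,calibration,grasp_offset
import cv2,numpy as np
print(grasp_offset)
for n in ["scene","top"]:
    p,d=capture(n); cv2.imwrite(f"pics/{n}0.png",p[:,:,::-1]); np.save(f"{n}_d.npy",d); np.save(f"{n}_p.npy",p)
    c=calibration(n); print(n,c["intrinsics"],c["world_from_camera"], [k for k in c])
print(sense())
E
```

```text
pics
18.700000000000003
scene [[348.17636418   0.         252.17062492]
 [  0.         348.17636418 183.28758347]
 [  0.           0.           1.        ]] [[-8.23057096e-01  3.43594061e-01 -4.52239027e-01  1.99377565e+02]
 [-5.67927491e-01 -5.06231014e-01  6.48990389e-01  5.17198098e+02]
 [-5.94817815e-03  7.90995121e-01  6.11793542e-01  6.16662251e+02]
 [ 0.00000000e+00  0.00000000e+00  0.00000000e+00  1.00000000e+00]] ['intrinsics', 'world_from_camera']
top [[415.912026     0.         254.76868589]
 [  0.         415.912026   199.00220385]
 [  0.           0.           1.        ]] [[ 3.07743537e-02  9.89884129e-01 -1.38500359e-01  4.27301014e+02]
 [-9.99313544e-01  3.33302313e-02  1.61720773e-02 -1.65580057e+00]
 [ 2.06247317e-02  1.37907599e-01  9.90230334e-01  1.14608523e+03]
 [ 0.00000000e+00  0.00000000e+00  0.00000000e+00  1.00000000e+00]] ['intrinsics', 'world_from_camera']
{'time_s': 0.1, 'joints': array([-1.42238720e+00,  3.13418396e-01,  1.49833745e+00, -3.25245604e-05,
        1.33102968e+00, -2.23364803e-01]), 'dq': array([-0.00109004, -0.00064885, -0.0010999 , -0.00065261, -0.00079925,
       -0.00178185]), 'tau': array([ 2.51720798e-03, -4.12897289e+01, -2.60139692e+01, -2.10741032e-04,
        3.02167980e-03,  1.65752340e-05]), 'eef_pos': array([ 190.67527518, -488.87855342,  210.48877486]), 'ee_rot': array([ 0.58350192,  0.39927646,  0.58409196, -0.39867329]), 'force': array([-0.39232407, -0.02051986,  0.02631938]), 'wrist_torque': array([-0.0431453 , -0.04309826, -0.08873711]), 'grip_width': 0.9963568242632008}
```

View pics/scene0.png

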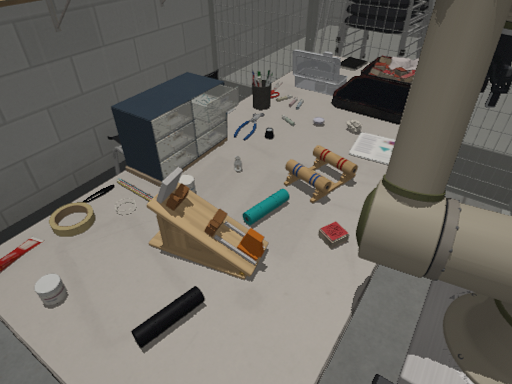

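View pics/top0.png

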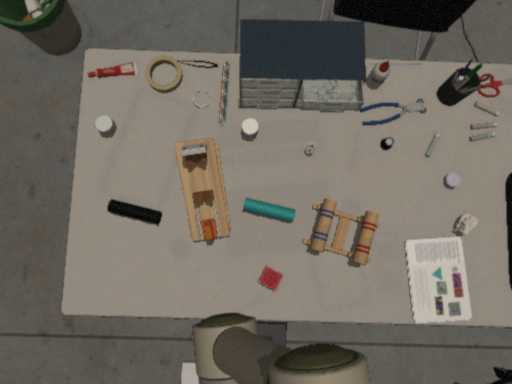

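The top view shows the cradle around (203,190) with its stop at the top (195,150) and the orange chock at (209,229). The rest is at (345,232). Three rollers could be the one meant by shape: one with bluish bands at (323,226), one with red bands at (367,238), and plain turquoise (270,210) and black (135,212) cylinders. I'll enlarge to confirm.

```bash
python3 - <<'E'
import cv2,numpy as np
p=np.load("top_p.npy")[:,:,::-1]
a=cv2.resize(p[185:275,295:395],(600,540),interpolation=cv2.INTER_CUBIC)
cv2.imwrite("pics/c1.png",a)
cv2.imwrite("pics/c2.png",cv2.resize(p[130:250,165:240],(375*1,600),interpolation=cv2.INTER_CUBIC))
p=np.load("scene_p.npy")[:,:,::-1]
cv2.imwrite("pics/c3.png",cv2.resize(p[140:280,140:360],(792,504),interpolation=cv2.INTER_CUBIC))
E
```

```text
(no output)
```

View pics/c1.png

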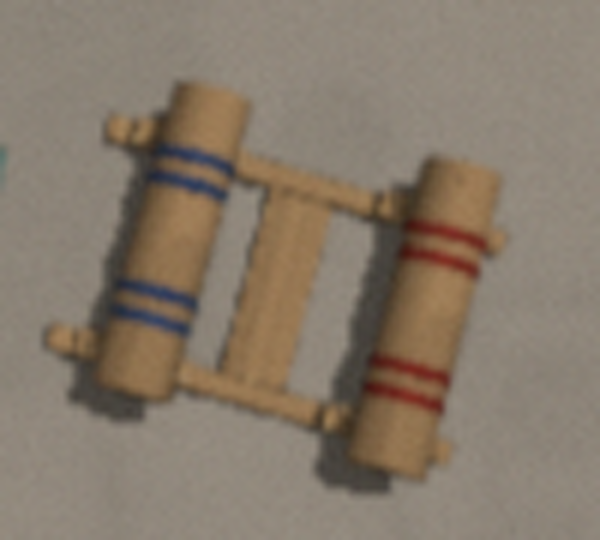

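View pics/c2.png

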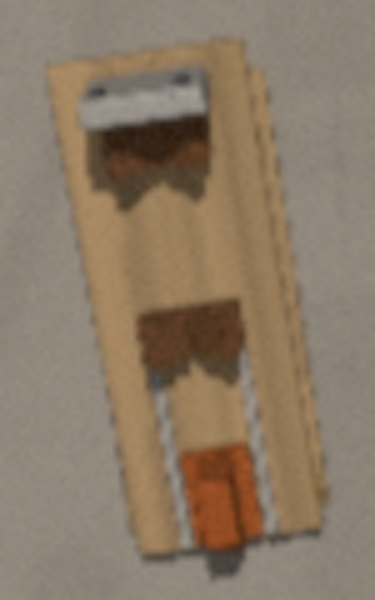

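View pics/c3.png

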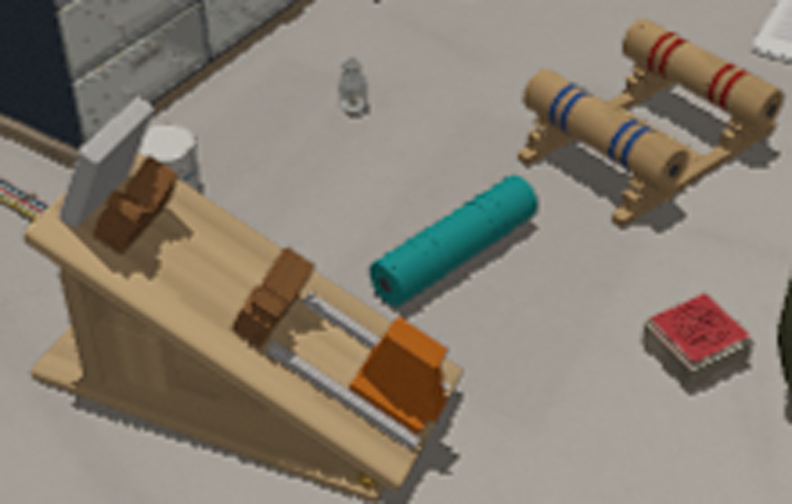

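Confirmed: the blue-banded roller is the one at full-image (323.8,225) in the left place of the rest, with four blue bands on beech. Red is at (367,238), and turquoise and black are off the rest. Next I'll measure from the depth clouds.

```bash
cat > h.py <<'E'
import numpy as np
from rig import sense,capture,calibration
def cloud(n,d,c=None):
    c=c or calibration(n); K=c["intrinsics"];T=c["world_from_camera"]
    v,u=np.mgrid[:d.shape[0],:d.shape[1]].astype(float)
    x=(u-K[0,2])/K[0,0]*d; y=-(v-K[1,2])/K[1,1]*d
    P=np.stack([x,y,-d,np.ones_like(d)],-1)@T.T
    P=P[...,:3]; P[d<=0]=np.nan
    return P
E
python3 - <<'E'
from h import *
import cv2
from scipy.optimize import least_squares
out={}
for n in ["top","scene"]:
    d=np.load(n+"_d.npy");p=np.load(n+"_p.npy").astype(int);P=cloud(n,d)
    ok=~np.isnan(P[...,0])
    t=ok&(abs(P[...,2])<12); 
    print(n,"table z",np.median(P[t][:,2]))
    px=(323.8,225) if n=="top" else (308,177)
    c=P[int(px[1]),int(px[0])]; print(c)
    m=ok&(np.hypot(P[...,0]-c[0],P[...,1]-c[1])<95)&(P[...,2]>47)
    # connected comp
    k,l=cv2.connectedComponents(m.astype(np.uint8)); m=l==l[int(px[1]),int(px[0])]
    Q=P[m]; 
    def f(s):
        a=np.array([np.cos(s[2]),np.sin(s[2])]); r=-(Q[:,0]-s[0])*a[1]+(Q[:,1]-s[1])*a[0]
        return np.hypot(r,Q[:,2]-s[3])-18
    q=Q[:,:2]-Q[:,:2].mean(0); w=np.linalg.svd(q,full_matrices=False)[2][0]
    s=least_squares(f,[*Q[:,:2].mean(0),np.arctan2(w[1],w[0]),45],loss="soft_l1").x
    a=np.array([np.cos(s[2]),np.sin(s[2])]);t=(Q[:,:2]-s[:2])@a
    lo,hi=np.percentile(t,[1,99]); print("roller",s,np.degrees(s[2]),"ext",lo,hi,"center",s[:2]+a*(lo+hi)/2,len(Q),np.abs(f(s)).mean())
    # board
    px=[(195,185)] if n=="top" else [(195,215)]
    c=P[px[0][1],px[0][0]]; print("board pt",c)
    R=ok&(np.hypot(P[...,0]-c[0],P[...,1]-c[1])<200)
    th0=25*np.pi/180
    # seed RANSAC plane with tilt 25
    best=None;rng=np.random.default_rng(0);Q=P[R&(P[...,2]>15)]
    for _ in range(3000):
        A=Q[rng.integers(len(Q),size=3)];nn=np.cross(A[1]-A[0],A[2]-A[0]);L=np.linalg.norm(nn)
        if L<500: continue
        nn/=L; nn*=np.sign(nn[2])
        if abs(nn[2]-np.cos(th0))>.03: continue
        k=(abs((Q-A[0])@nn)<2).sum()
        if best is None or k>best[0]: best=(k,nn,A[0])
    _,nn,A=best
    for tol in (3,2,2):
        I=Q[abs((Q-A)@nn)<tol];A=I.mean(0);nn=np.linalg.svd(I-A,full_matrices=False)[2][2];nn*=np.sign(nn[2])
    yaw=np.arctan2(-nn[1],-nn[0]); print("plane n",nn,"tilt",np.degrees(np.arccos(nn[2])),"yaw",np.degrees(yaw),len(I))
    xb=np.array([np.cos(yaw)*nn[2],np.sin(yaw)*nn[2],np.hypot(nn[0],nn[1])]);yb=np.cross(nn,xb)
    # edges of plane pts
    X=(I-A)@xb;Y=(I-A)@yb
    print("X ext",np.percentile(X,[.5,1,99,99.5]),"Y ext",np.percentile(Y,[.5,1,99,99.5]))
    for lo in range(-150,150,30):
        s_=(X>lo)&(X<lo+30)
        if s_.sum()>20: print(lo,np.percentile(Y[s_],[1,99]).round(1),end=' ')
    print(); np.savez(n+"_b.npz",A=A,n=nn,xb=xb,yb=yb)
E
```

```text
top table z -1.143649142203003
[ 516.38842744 -200.39004386   60.25274279]
roller [2006.08032946 -601.97471623    2.8799957    43.74884661] 165.01159841469294 ext 1473.4146514883441 1611.0564699689864 center [ 516.3143995  -203.11634701] 701 1.291035345314951
board pt [607.16417465 136.4689109   83.95785319]
plane n [-0.41389986 -0.07756451  0.90701193] tilt 24.904365086143567 yaw 10.614076247795115 1826
X ext [-139.14045854 -138.00958344  124.68689562  125.62454145] Y ext [-48.86627206 -48.53468464  49.58315401  49.8336601 ]
-150 [-48.4  48.9] -120 [-49.   49.6] -90 [-48.5  48.9] -60 [-48.8  48.9] -30 [-48.2  49.7] 0 [-47.9  49.2] 30 [-48.1  49.1] 60 [-48.   49.9] 90 [-48.5  49.9] 120 [-45.3  49.1] 
scene table z -0.24007456147489847
[ 505.82491388 -186.05486835   54.90050939]
roller [ 522.66920582 -206.29000111    2.87918682   44.68410334] 164.9652529484907 ext -61.68723977098749 76.82026612297096 center [ 515.36170432 -204.3272114 ] 487 1.2617529210587823
board pt [626.35945899 125.89089194  92.34138209]
plane n [-0.41612115 -0.07755557  0.90599576] tilt 25.042268540348914 yaw 10.557506019087882 2635
X ext [-136.31212173 -135.31896885  125.01258372  126.94103002] Y ext [-59.00927029 -58.02491707  39.12458963  39.57000047]
-150 [-59.6  39.2] -120 [13.9 38.1] -90 [-58.1  38.4] -60 [-58.8  38.7] -30 [-57.1  39.2] 0 [-58.   38.9] 30 [-57.7  38.4] 60 [-57.7  39.6] 90 [-57.  40.] 120 [ 0.6 40.4]
```

```bash
cat >> h.py <<'E'
from scipy.spatial.transform import Rotation as Rn
t=np.radians(25.0);y=np.radians(10.58)
XB=np.array([np.cos(y)*np.cos(t),np.sin(y)*np.cos(t),np.sin(t)]);YB=np.array([-np.sin(y),np.cos(y),0]);ZB=np.cross(XB,YB)
RB=np.stack([XB,YB,ZB],1)
def q2R(q): return Rn.from_quat([q[1],q[2],q[3],q[0]]).as_matrix()
def toolR(x,z):
    z=z/np.linalg.norm(z);return np.stack([x,np.cross(z,x),z],1)
def go(R,tcp):
    s=sense();R0=q2R(s["ee_rot"]);p0=np.array(s["eef_pos"])
    l=R0.T@(tcp-p0)/300; r=Rn.from_matrix(R0.T@R).as_rotvec()/.5
    print("t",round(s["time_s"],2),"pos",p0.round(1),"lin",l.round(4),"rot",r.round(4),"rows min",round(max(np.linalg.norm(l)*300/41.7,np.degrees(np.linalg.norm(r)*.5)/7.16),1))
E
python3 - <<'E'
from h import *
for n in ("top","scene"):
    b=np.load(n+"_b.npz");A=b["A"]
    mx=(-138.6+125.2)/2 if n=="top" else (-135.8+126)/2
    my=(-48.7+49.7)/2 if n=="top" else (-58.5+39.4)/2
    o=A+b["xb"]*(mx+31)+b["yb"]*my; print(n,"origin",o)
    P=cloud(n,np.load(n+"_d.npy"));p=np.load(n+"_p.npy").astype(int)
    B=(P-o)@RB
    sel=lambda m:B[m]
    # stop
    m=(abs(B[...,1])<28)&(B[...,2]>25)&(B[...,2]<70)&(B[...,0]>60)&(B[...,0]<110)
    print("high near stop: x,y,z pct",np.percentile(B[m],[2,50,98],axis=0).round(1).tolist())
    m=(B[...,2]>20)&(B[...,2]<60)&(B[...,0]<-60)&(B[...,0]>-200)&(abs(B[...,1])<40)
    print("chock",np.percentile(B[m],[2,50,98],axis=0).round(1).tolist())
    m=m&(B[...,2]>50);print("fin top",np.percentile(B[m],[2,50,98],axis=0).round(1).tolist(),m.sum())
    m=(B[...,2]>33)&(B[...,2]<41)&(B[...,0]<-25)&(B[...,0]>-55)&(abs(B[...,1])<60);print("saddle1 top",np.percentile(B[m],[2,50,98],axis=0).round(1).tolist(),m.sum())
s=sense();R0=q2R(s["ee_rot"]);print(R0.round(3))
E
```

```text
top origin [620.31842685 123.46629654  89.16622216]
high near stop: x,y,z pct [[61.1, -26.6, 25.5], [85.8, 0.6, 62.2], [95.0, 26.6, 69.1]]
chock [[-156.9, -9.8, 22.4], [-120.6, -2.5, 55.7], [-107.7, 7.6, 59.6]]
fin top [[-143.3, -9.5, 50.3], [-124.2, -1.5, 56.8], [-108.7, 7.8, 59.7]] 94
saddle1 top [[-51.6, -23.7, 33.2], [-40.3, -1.9, 36.0], [-29.6, 22.8, 40.0]] 70
scene origin [618.64506223 123.13775695  89.46228842]
high near stop: x,y,z pct [[60.9, -26.4, 26.3], [81.3, -0.6, 54.2], [94.1, 27.7, 67.5]]
chock [[-155.3, -9.5, 20.8], [-127.9, 6.1, 43.0], [-107.1, 8.3, 58.5]]
fin top [[-141.5, -10.0, 50.6], [-123.7, 1.0, 56.6], [-107.3, 7.7, 58.8]] 144
saddle1 top [[-49.2, -21.1, 33.0], [-39.0, 14.4, 36.0], [-28.6, 22.7, 39.3]] 81
[[-0.     0.932  0.363]
 [ 0.001  0.363 -0.932]
 [-1.     0.    -0.001]]
```

```bash
cat >> h.py <<'E'
O=np.array([619.5,123.3,89.4]); SEAT=O+RB@np.array([10,0,45.])
zy=np.radians(-105.03); RG=toolR(np.array([0,0,-1.]),np.array([np.cos(zy),np.sin(zy),0]))
RP=toolR(-ZB,-YB)
ROL=np.array([516,-203.7,45.])
E
python3 - <<'E'
from h import *
print(SEAT)
go(RG,np.array([516,-203.7,124.]))
E
```

```text
[609.71449171 121.47222709 134.41003303]
t 0.1 pos [ 190.7 -488.9  210.5] lin [ 0.2892  1.3556 -0.4914] rot [ 1.2682e+00 -2.4000e-03  3.0000e-04] rows min 10.6
```

```bash
python3 -m jog '[{"linear":[0.05,0.95,-0.34],"rotation":[0.89,0,0],"grip":85},{"linear":[0.05,0.95,-0.34],"rotation":[0.89,0,0],"grip":85},{"linear":[0.05,0.95,-0.34],"rotation":[0.89,0,0],"grip":85},{"linear":[0.05,0.95,-0.34],"rotation":[0.89,0,0],"grip":85},{"linear":[0.05,0.95,-0.34],"rotation":[0.89,0,0],"grip":85},{"linear":[0.05,0.95,-0.34],"rotation":[0.89,0,0],"grip":85},{"linear":[0.05,0.95,-0.34],"rotation":[0.89,0,0],"grip":85},{"linear":[0.05,0.95,-0.34],"rotation":[0.89,0,0],"grip":85},{"linear":[0.05,0.95,-0.34],"rotation":[0.89,0,0],"grip":85},{"linear":[0.05,0.95,-0.34],"rotation":[0.89,0,0],"grip":85}]'
python3 - <<'E'
from h import *
go(RG,np.array([516,-203.7,124.]))
E
```

```text
time_s: 0.93
eef_pos: [419.6, -289.5, 195.3]
ee_rot: [0.481, 0.518, 0.483, -0.517]
force: [-0.8, -0.2, -0.2]
grip_width: 0.995
t 0.93 pos [ 419.6 -289.5  195.3] lin [ 0.2379  0.3006 -0.3076] rot [ 0.3828 -0.0029  0.0022] rows min 3.5
```

```bash
python3 -m jog '[{"linear":[0.238,0.301,-0.308],"rotation":[0.383,0,0],"grip":85},{"linear":[0.238,0.301,-0.308],"rotation":[0.383,0,0],"grip":85},{"linear":[0.238,0.301,-0.308],"rotation":[0.383,0,0],"grip":85},{"linear":[0.238,0.301,-0.308],"rotation":[0.383,0,0],"grip":85},{"linear":[0.238,0.301,-0.308],"rotation":[0.383,0,0],"grip":85},{"linear":[0.238,0.301,-0.308],"rotation":[0.383,0,0],"grip":85}]'
python3 - <<'E'
from h import *
import cv2
s=sense();c=calibration("wrist");p,d=capture("wrist");cv2.imwrite("pics/w1.png",p[:,:,::-1]);np.save("w1d.npy",d)
print(c["intrinsics"],c["world_from_camera"])
go(RG,np.array([516,-203.7,24.]))
E
```

```text
time_s: 1.43
eef_pos: [515.7, -203.8, 123.2]
ee_rot: [-0.429, -0.561, -0.432, 0.561]
force: [1.0, 0.4, 0.7]
grip_width: 0.995
[[297.31863964   0.         255.55486287]
 [  0.         297.31863964 185.86413055]
 [  0.           0.           1.        ]] [[-2.59041729e-01  9.32402976e-01  2.52035858e-01  5.79680754e+02]
 [-9.65858345e-01 -2.49017299e-01 -7.14705657e-02 -2.21497639e+02]
 [-3.87807954e-03 -2.61944795e-01  9.65075067e-01  2.85622674e+02]
 [ 0.00000000e+00  0.00000000e+00  0.00000000e+00  1.00000000e+00]]
t 1.48 pos [ 515.6 -204.6  124. ] lin [ 0.3334  0.0011 -0.003 ] rot [-0.0014 -0.002   0.0031] rows min 2.4
```

View pics/w1.png

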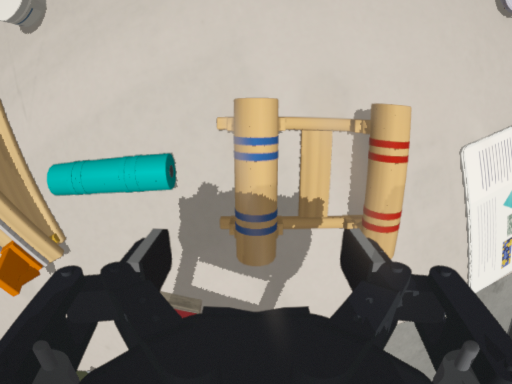

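```bash
python3 - <<'E'
from h import *
c=calibration("wrist");K=c["intrinsics"];T=c["world_from_camera"];d=np.load("w1d.npy")
def ray(u,v,z):
    x,y_=u-K[0,2],v-K[1,2];r=np.hypot(x,y_);th=r/K[0,0]
    dc=np.array([np.sin(th)*x/r,-np.sin(th)*y_/r,-np.cos(th)]);w=T[:3,:3]@dc
    k=(z-T[2,3])/w[2];return T[:3,3]+k*w, 
a=ray(256,98,62.)[0];b=ray(256,263,60.)[0];print(a,b,np.linalg.norm(a-b),(a+b)/2)
for uv in [(250,141),(250,230),(256,187)]: print(ray(*uv,63.)[0])
E
```

```text
[ 586.38311239 -223.70269712   62.        ] [ 453.31323963 -187.8919122    60.        ] 137.8187336819916 [ 519.84817601 -205.79730466   61.        ]
[ 556.20538036 -210.89240532   63.        ]
[ 486.37216032 -191.70594659   63.        ]
[ 520.31365686 -205.91692107   63.        ]
```

```bash
python3 -m jog '[{"linear":[0.1,0.005,0],"rotation":[0,0,0],"grip":85},{"linear":[0.2,0.005,0],"rotation":[0,0,0],"grip":85},{"linear":[0.27,0.005,-0.002],"rotation":[0,0,0],"grip":85},{"linear":[0.32,0.005,-0.002],"rotation":[0,0,0],"grip":85},{"linear":[0.333,0.005,-0.002],"rotation":[0,0,0],"grip":85},{"linear":[0.333,0.005,-0.002],"rotation":[0,0,0],"grip":85},{"linear":[0.333,0.005,-0.002],"rotation":[0,0,0],"grip":85}]' 30
python3 - <<'E'
from h import *
s=sense();print(s["force"],s["wrist_torque"]);go(RG,np.array([517.5,-204.2,24.]))
E
```

```text
time_s: 2.07
eef_pos: [517.3, -205.5, 25.5]
ee_rot: [0.43, 0.562, 0.43, -0.561]
force: [-0.6, -0.8, -0.2]
grip_width: 0.992
[-0.62994144 -0.79736619 -0.24775799] [-0.01503314  0.03137457 -0.01322697]
t 2.07 pos [ 517.3 -205.5   25.5] lin [ 0.0049 -0.0004 -0.0044] rot [-0.0038 -0.0006 -0.0006] rows min 0.0
```

Next I'll close on the roller while holding this pose.

```bash
python3 -m jog '[{"linear":[0.004,0,-0.003],"rotation":[0,0,0],"grip":30},{"linear":[0.004,0,-0.003],"rotation":[0,0,0],"grip":30},{"linear":[0.004,0,-0.003],"rotation":[0,0,0],"grip":30},{"linear":[0.004,0,-0.003],"rotation":[0,0,0],"grip":30},{"linear":[0.004,0,-0.003],"rotation":[0,0,0],"grip":30},{"linear":[0.004,0,-0.003],"rotation":[0,0,0],"grip":30},{"linear":[0.004,0,-0.003],"rotation":[0,0,0],"grip":30},{"linear":[0.004,0,-0.003],"rotation":[0,0,0],"grip":30}]' 40
python3 - <<'E'
from h import *
import cv2
s=sense();print(s["force"],s["wrist_torque"],s["grip_width"]*85.4)
p,d=capture("wrist");cv2.imwrite("pics/w2.png",p[:,:,::-1])
go(RG,np.array([517.5,-204.2,24.]))
E
```

```text
time_s: 2.73
eef_pos: [517.8, -204.4, 25.1]
ee_rot: [0.43, 0.562, 0.43, -0.561]
force: [-1.2, 2.4, 7.0]
grip_width: 0.394
[-1.18771881  2.3698083   6.98140393] [ 0.40532527  0.21898206 -0.03007637] 33.672242872225944
t 2.78 pos [ 517.8 -204.4   25.1] lin [ 0.0035 -0.0011 -0.0003] rot [-0.0036 -0.0011 -0.0018] rows min 0.0
```

View pics/w2.png

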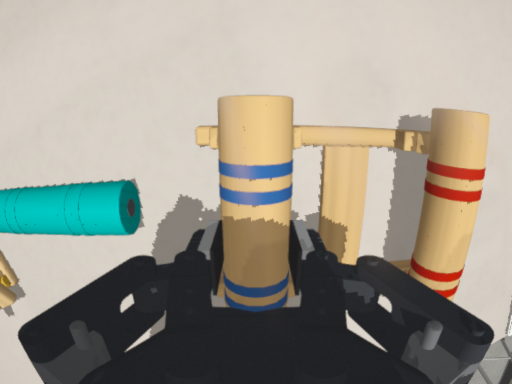

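Gripped: the width is about 34 mm with the roller between the pads, and the red roller is untouched. Next I'll lift.

```bash
python3 -m jog '[{"linear":[-0.05,0,0],"rotation":[0,0,0],"grip":30},{"linear":[-0.15,0,0],"rotation":[0,0,0],"grip":30},{"linear":[-0.28,0,0],"rotation":[0,0,0],"grip":30},{"linear":[-0.42,0,0],"rotation":[0,0,0],"grip":30},{"linear":[-0.55,0,0],"rotation":[0,0,0],"grip":30},{"linear":[-0.65,0,0],"rotation":[0,0,0],"grip":30},{"linear":[-0.67,0,0],"rotation":[0,0,0],"grip":30},{"linear":[-0.67,0,0],"rotation":[0,0,0],"grip":30}]'
python3 - <<'E'
from h import *
import cv2
s=sense();print(s["force"],s["wrist_torque"],s["grip_width"]*85.4)
c=calibration("wrist")["world_from_camera"];p,d=capture("wrist");cv2.imwrite("pics/w3.png",p[:,:,::-1]);
g=SEAT+RB@np.array([-15,0,60.])
go(RP,g-18.7*ZB)
E
```

```text
time_s: 3.45
eef_pos: [518.1, -204.7, 227.9]
ee_rot: [0.431, 0.562, 0.428, -0.561]
force: [-0.3, 0.3, -2.5]
grip_width: 0.392
[-0.30969834  0.26086314 -2.45388761] [ 0.0371029  -0.00067929 -0.05235742] 33.479232503161796
t 3.5 pos [ 517.5 -204.3  225.7] lin [ 0.2011 -0.0799 -1.0834] rot [-0.8831  0.1949  0.856 ] rows min 7.9
```

View pics/w3.png

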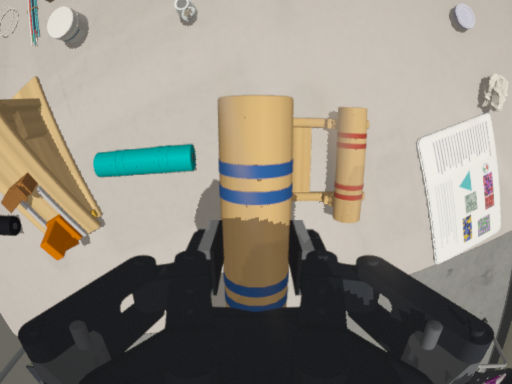

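```bash
python3 -m jog '[{"linear":[0,-0.05,-0.1],"rotation":[-0.1,0.02,0.1],"grip":30},{"linear":[0,-0.05,-0.22],"rotation":[-0.2,0.04,0.2],"grip":30},{"linear":[0,-0.05,-0.34],"rotation":[-0.3,0.07,0.3],"grip":30},{"linear":[0,-0.05,-0.46],"rotation":[-0.4,0.09,0.4],"grip":30},{"linear":[0,-0.06,-0.58],"rotation":[-0.5,0.11,0.5],"grip":30},{"linear":[0,-0.07,-0.7],"rotation":[-0.6,0.13,0.6],"grip":30},{"linear":[0,-0.08,-0.82],"rotation":[-0.7,0.15,0.7],"grip":30},{"linear":[0,-0.08,-0.9],"rotation":[-0.8,0.18,0.78],"grip":30},{"linear":[0,-0.08,-0.95],"rotation":[-0.88,0.195,0.856],"grip":30},{"linear":[0,-0.08,-0.95],"rotation":[-0.88,0.195,0.856],"grip":30},{"linear":[0,-0.08,-0.95],"rotation":[-0.88,0.195,0.856],"grip":30}]'
python3 - <<'E'
from h import *
s=sense();print(s["force"],s["wrist_torque"],s["grip_width"]*85.4)
g=SEAT+RB@np.array([-15,0,50.])
go(RP,g-18.7*ZB)
E
```

```text
time_s: 4.42
eef_pos: [567.6, 77.4, 223.6]
ee_rot: [0.627, 0.559, 0.434, -0.325]
force: [0.1, -0.5, -1.7]
grip_width: 0.392
[ 0.07863044 -0.46756523 -1.67837367] [-0.07148087  0.29982262 -0.08057138] 33.504333262977624
t 4.42 pos [567.6  77.4 223.6] lin [ 0.2352 -0.0253 -0.1185] rot [-0.0039 -0.0015  0.0089] rows min 1.9
```

```bash
python3 -m jog '[{"linear":[0,-0.025,-0.118],"rotation":[0,0,0],"grip":30},{"linear":[0.03,-0.025,-0.118],"rotation":[0,0,0.009],"grip":30},{"linear":[0.1,-0.025,-0.118],"rotation":[0,0,0.009],"grip":30},{"linear":[0.17,-0.025,-0.118],"rotation":[0,0,0.009],"grip":30},{"linear":[0.2,-0.025,-0.118],"rotation":[0,0,0.009],"grip":30},{"linear":[0.2,-0.025,-0.118],"rotation":[0,0,0.009],"grip":30},{"linear":[0.2,-0.025,-0.118],"rotation":[0,0,0.009],"grip":30}]'
python3 - <<'E'
from h import *
import cv2
s=sense();print(s["force"],s["wrist_torque"],s["grip_width"]*85.4)
g=SEAT+RB@np.array([-10,0,3.])
go(RP,g-18.7*ZB)
for n in("scene","wrist"):
    c=calibration(n)["world_from_camera"];p,d=capture(n);cv2.imwrite(f"pics/{n}4.png",p[:,:,::-1]);np.savez(f"{n}4.npz",d=d,p=p,c=c)
p=np.load("scene4.npz")["p"]
cv2.imwrite("pics/s4c.png",cv2.resize(p[130:290,120:340,::-1],None,fx=3.6,fy=3.6,interpolation=cv2.INTER_CUBIC))
E
```

```text
time_s: 5.0
eef_pos: [579.1, 114.9, 165.8]
ee_rot: [0.628, 0.56, 0.433, -0.324]
force: [-0.4, 0.2, -0.4]
grip_width: 0.393
[-0.39973716  0.22396624 -0.35123888] [-0.07443572  0.34130363  0.00935521] 33.5365751480526
t 5.0 pos [579.1 114.9 165.8] lin [ 0.1913  0.0174 -0.0027] rot [-0.0062 -0.001   0.0027] rows min 1.4
```

View pics/s4c.png

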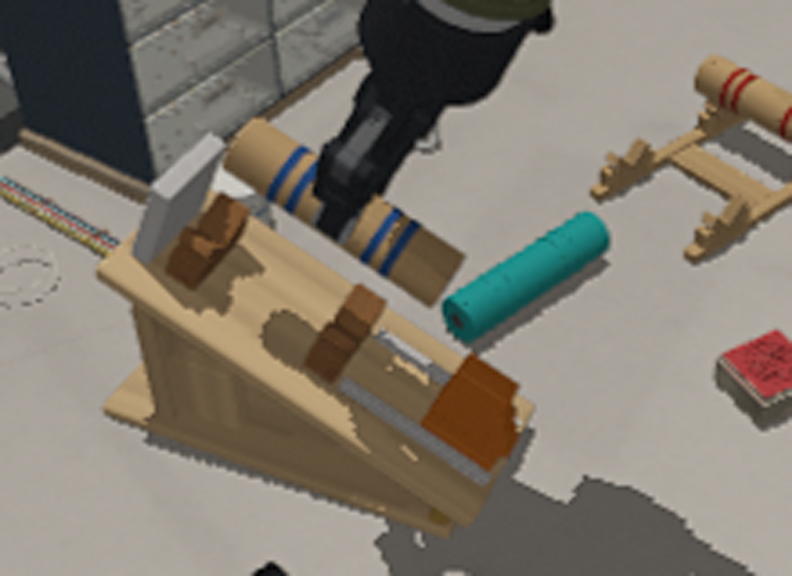

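View pics/wrist4.png

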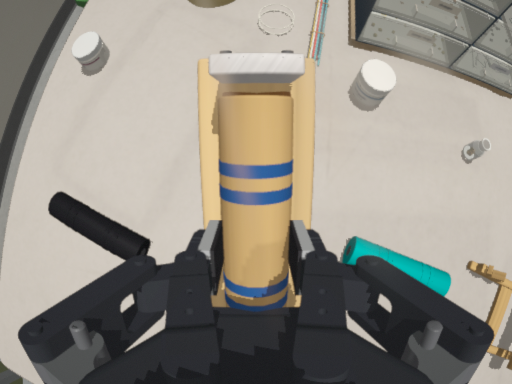

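The tilt matches the board, and in the wrist view the roller (columns 219-293) is centred on the stop (208-304). I'll measure the held roller in the board frame from the depth picture.

```bash
cat >> h.py <<'E'
from scipy.optimize import least_squares
def rollfit(d,n="scene",zmin=60,zmax=160,xr=(-120,75),col=None,yr=50,z0=95):
    P=cloud(n,d);B=(P-O)@RB
    m=(abs(B[...,1])<yr)&(B[...,2]>zmin)&(B[...,2]<zmax)&(B[...,0]>xr[0])&(B[...,0]<xr[1])
    if col is not None:
        hsv=cv2.cvtColor(col,cv2.COLOR_RGB2HSV);m&=(hsv[...,2]>70)&(hsv[...,1]>60)
    Q=B[m]
    def f(s):
        yy=s[0]+s[1]*Q[:,0]/100;zz=s[2]+s[3]*Q[:,0]/100
        return np.hypot(Q[:,1]-yy,Q[:,2]-zz)-18
    s=least_squares(f,[0,0,z0,0],loss="soft_l1",f_scale=1).x
    k=abs(f(s))<4
    print(n,"y,dy/100,z,dz/100",s.round(2),"x ext",np.percentile(Q[k,0],[.5,1,99,99.5]).round(1),len(Q),k.sum())
import cv2
E
python3 - <<'E'
from h import *
z=np.load("scene4.npz");rollfit(z["d"],col=z["p"])
s=sense();R0=q2R(s["ee_rot"]);g=s["eef_pos"]-18.7*R0[:,0]
print("grasp in board",(RB.T@(g-O)).round(1))
E
```

```text
scene y,dy/100,z,dz/100 [ -0.66  -0.14 107.1   -0.25] x ext [-74.3 -73.8  62.8  63.4] 874 862
grasp in board [ -4.3  -0.6 106.4]
```

```bash
python3 -m jog '[{"linear":[0.04,0.02,-0.002],"rotation":[0,0,0],"grip":30},{"linear":[0.09,0.03,-0.002],"rotation":[0,0,0],"grip":30},{"linear":[0.14,0.03,-0.002],"rotation":[0,0,0],"grip":30},{"linear":[0.17,0.03,-0.002],"rotation":[0,0,0],"grip":30},{"linear":[0.185,0.03,-0.002],"rotation":[0,0,0],"grip":30},{"linear":[0.19,0.03,-0.002],"rotation":[0,0,0],"grip":30},{"linear":[0.19,0.03,-0.002],"rotation":[0,0,0],"grip":30}]'
python3 - <<'E'
from h import *
s=sense();R0=q2R(s["ee_rot"]);g=s["eef_pos"]-18.7*R0[:,0]
print("grasp in board",(RB.T@(g-O)).round(1), "F board",(RB.T@s["force"]).round(2),s["wrist_torque"])
p,d=capture("scene");np.savez("scene5.npz",d=d,p=p)
rollfit(d,col=p,zmin=47,z0=50,yr=22)
cv2.imwrite("pics/s5c.png",cv2.resize(p[130:290,120:340,::-1],None,fx=3.6,fy=3.6,interpolation=cv2.INTER_CUBIC))
E
```

```text
time_s: 5.68
eef_pos: [611.1, 121.6, 119.7]
ee_rot: [0.628, 0.56, 0.432, -0.323]
force: [0.4, -0.8, -1.8]
grip_width: 0.393
grasp in board [ 5.  -0.1 49.8] F board [-0.57 -0.9  -1.77] [-0.09349668  0.29568174  0.01459161]
scene y,dy/100,z,dz/100 [5.000e-02 3.100e-01 5.117e+01 8.500e-01] x ext [-65.2 -64.6  72.9  73.5] 811 748
```

View pics/s5c.png

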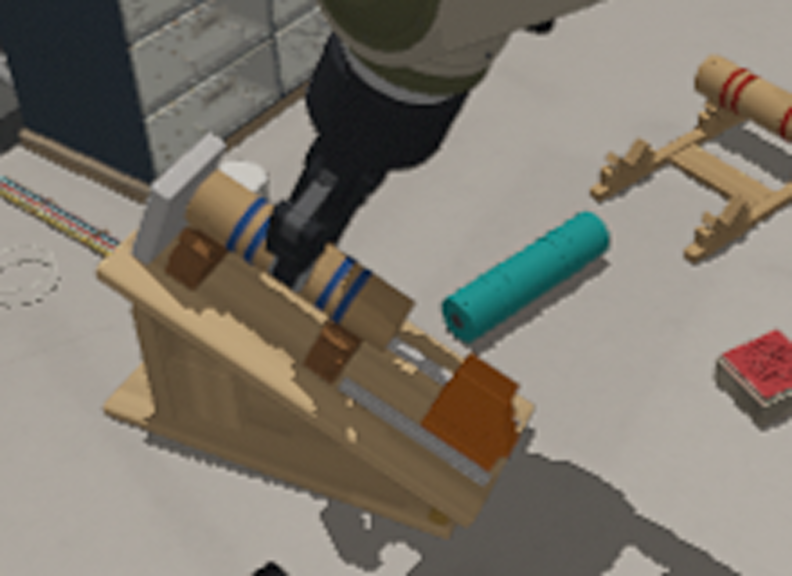

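```bash
python3 -m jog '[{"linear":[0.004,0,0],"rotation":[0,0,0],"grip":30},{"linear":[0.008,0,0],"rotation":[0,0,0],"grip":30},{"linear":[0.012,0,0],"rotation":[0,0,0],"grip":30},{"linear":[0.012,0,0],"rotation":[0,0,0],"grip":30}]'
python3 - <<'E'
from h import *
s=sense();R0=q2R(s["ee_rot"]);g=s["eef_pos"]-18.7*R0[:,0]
print("grasp in board",(RB.T@(g-O)).round(1), "F board",(RB.T@s["force"]).round(2),s["wrist_torque"])
E
python3 -m jog '[{"linear":[0.003,0,0],"rotation":[0,0,0],"grip":30},{"linear":[0.006,0,0],"rotation":[0,0,0],"grip":30},{"linear":[0.006,0,0],"rotation":[0,0,0],"grip":30}]'
python3 - <<'E'
from h import *
s=sense();R0=q2R(s["ee_rot"]);g=s["eef_pos"]-18.7*R0[:,0]
print("grasp in board",(RB.T@(g-O)).round(1), "F board",(RB.T@s["force"]).round(2),s["wrist_torque"])
p,d=capture("scene");np.savez("scene5.npz",d=d,p=p)
rollfit(d,col=p,zmin=44,z0=50,yr=22)
E
```

```text
time_s: 6.07
eef_pos: [612.6, 121.9, 116.7]
ee_rot: [0.629, 0.56, 0.432, -0.323]
force: [-0.3, 0.0, -1.5]
grip_width: 0.392
grasp in board [ 5.1 -0.1 46.4] F board [-0.87  0.06 -1.23] [-0.08329428  0.29517139  0.04360057]
time_s: 6.32
eef_pos: [613.5, 121.8, 115.4]
ee_rot: [0.629, 0.56, 0.432, -0.323]
force: [-2.8, -1.7, 1.8]
grip_width: 0.392
grasp in board [ 5.3 -0.3 44.9] F board [-2.06 -1.2   2.9 ] [-0.30677027  0.53272188 -0.14182017]
scene y,dy/100,z,dz/100 [-0.27  0.26 46.31  0.85] x ext [-114.9  -99.3   73.2   73.7] 786 724
```

```bash
python3 -m jog '[{"linear":[0.002,0.004,0],"rotation":[0,0,0],"grip":30},{"linear":[0.002,0.008,0],"rotation":[0,0,0],"grip":30},{"linear":[0.002,0.012,0],"rotation":[0,0,0],"grip":30},{"linear":[0.002,0.014,0],"rotation":[0,0,0],"grip":30},{"linear":[0.002,0.014,0],"rotation":[0,0,0],"grip":30}]'
python3 - <<'E'
from h import *
s=sense();R0=q2R(s["ee_rot"]);g=s["eef_pos"]-18.7*R0[:,0]
print("grasp in board",(RB.T@(g-O)).round(1), "F board",(RB.T@s["force"]).round(2),s["wrist_torque"])
E
```

```text
time_s: 6.78
eef_pos: [617.0, 121.9, 116.3]
ee_rot: [0.629, 0.559, 0.432, -0.324]
force: [-5.0, -6.5, 2.1]
grip_width: 0.39
grasp in board [ 8.9 -0.9 44.2] F board [-4.62 -5.46  4.49] [-1.02574795  0.90364117 -0.37831847]
```

```bash
python3 -m jog '[{"linear":[0,0.004,0.002],"rotation":[0,0,0],"grip":30},{"linear":[0,0.008,0.002],"rotation":[0,0,0],"grip":30},{"linear":[0,0.008,0.002],"rotation":[0,0,0],"grip":30}]'
python3 - <<'E'
from h import *
s=sense();R0=q2R(s["ee_rot"]);g=s["eef_pos"]-18.7*R0[:,0]
print("grasp in board",(RB.T@(g-O)).round(1), "F board",(RB.T@s["force"]).round(2),s["wrist_torque"])
p,d=capture("wrist");cv2.imwrite("pics/w6.png",p[:,:,::-1])
p,d=capture("scene");cv2.imwrite("pics/s6c.png",cv2.resize(p[160:260,150:270,::-1],None,fx=6,fy=6,interpolation=cv2.INTER_CUBIC))
rollfit(d,col=p,zmin=44,z0=50,yr=22,xr=(-85,75))
E
```

```text
time_s: 7.03
eef_pos: [619.2, 121.7, 117.0]
ee_rot: [0.628, 0.559, 0.433, -0.324]
force: [-1.2, -1.8, -2.7]
grip_width: 0.391
grasp in board [11.1 -1.5 43.9] F board [-2.51 -1.6  -1.84] [-0.15800326  0.46887764 -0.10841479]
scene y,dy/100,z,dz/100 [-1.37  0.24 45.61 -0.07] x ext [-58.8 -58.4  73.7  74.4] 662 654
```

View pics/s6c.png

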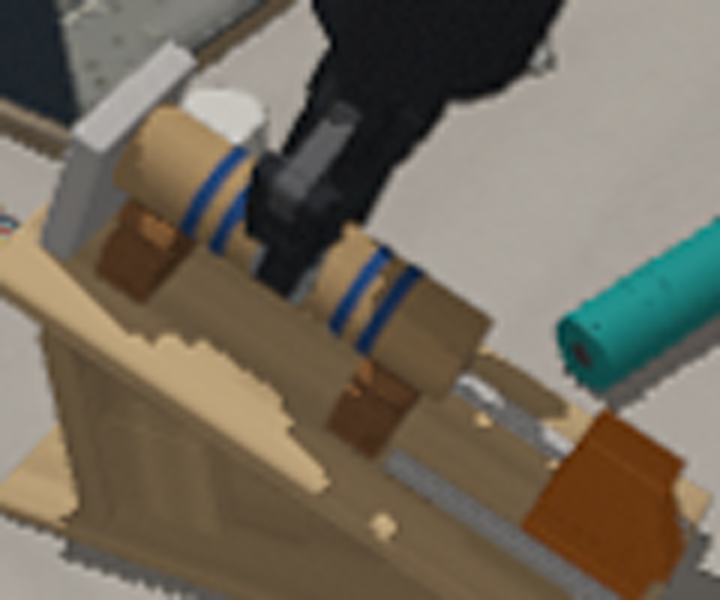

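View pics/w6.png

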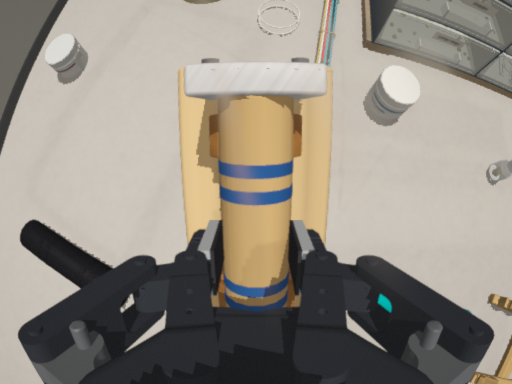

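```bash
python3 -m jog '[{"linear":[0.002,0.004,0],"rotation":[0,0,0],"grip":30},{"linear":[0.002,0.006,0],"rotation":[0,0,0],"grip":30},{"linear":[0.002,0.006,0],"rotation":[0,0,0],"grip":30}]'
python3 - <<'E'
from h import *
s=sense();R0=q2R(s["ee_rot"]);g=s["eef_pos"]-18.7*R0[:,0]
print("grasp in board",(RB.T@(g-O)).round(1), "F board",(RB.T@s["force"]).round(2),s["wrist_torque"])
E
```

```text
time_s: 7.38
eef_pos: [619.4, 121.7, 116.6]
ee_rot: [0.628, 0.558, 0.434, -0.325]
force: [-14.9, -7.0, 6.2]
grip_width: 0.396
grasp in board [11.2 -1.5 43.6] F board [-11.82  -4.12  12.35] [-0.93792903  1.97430127 -0.13060337]
```

The back stop is touched: the tool advanced 0.1 mm for a 2 mm command and Fx rose to -12 N. I'll release now.

```bash
python3 -m jog '[{"linear":[-0.001,0,0],"rotation":[0,0,0],"grip":30},{"linear":[-0.001,0,0],"rotation":[0,0,0],"grip":45},{"linear":[-0.001,0,0],"rotation":[0,0,0],"grip":60},{"linear":[-0.001,0,0],"rotation":[0,0,0],"grip":70},{"linear":[-0.001,0,0],"rotation":[0,0,0],"grip":70},{"linear":[-0.001,0,0],"rotation":[0,0,0],"grip":70}]'
python3 - <<'E'
from h import *
s=sense();R0=q2R(s["ee_rot"]);g=s["eef_pos"]-18.7*R0[:,0]
print("grasp in board",(RB.T@(g-O)).round(1), "F board",(RB.T@s["force"]).round(2),s["wrist_torque"])
p,d=capture("wrist");cv2.imwrite("pics/w7.png",p[:,:,::-1])
p,d=capture("scene");rollfit(d,col=p,zmin=44,z0=50,yr=22,xr=(-85,75))
E
```

```text
time_s: 7.88
eef_pos: [619.4, 121.8, 117.0]
ee_rot: [0.628, 0.558, 0.434, -0.325]
force: [0.3, -0.2, 0.1]
grip_width: 0.821
grasp in board [11.4 -1.4 43.9] F board [ 0.24 -0.29  0.02] [-0.00727592  0.19630256  0.03980185]
scene y,dy/100,z,dz/100 [-1.43  0.42 45.21  0.21] x ext [-60.  -59.4  74.1  74.5] 658 657
```

View pics/w7.png

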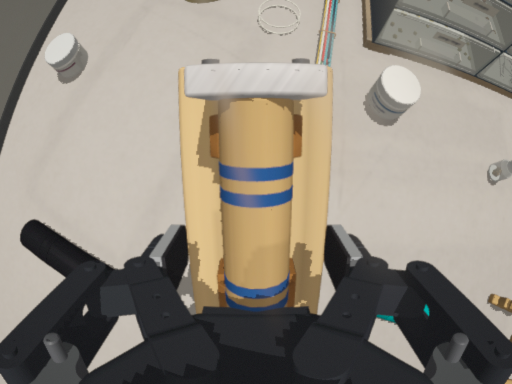

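```bash
python3 -m jog '[{"linear":[-0.05,0,0],"rotation":[0,0,0],"grip":70},{"linear":[-0.13,0,0],"rotation":[0,0,0],"grip":70},{"linear":[-0.24,0,0],"rotation":[0,0,0],"grip":70},{"linear":[-0.35,0,0],"rotation":[0,0,0],"grip":70},{"linear":[-0.4,-0.02,0],"rotation":[0,0,0],"grip":70},{"linear":[-0.4,-0.02,0],"rotation":[0,0,0],"grip":70}]'
python3 - <<'E'
from h import *
s=sense();R0=q2R(s["ee_rot"]);g=s["eef_pos"]-18.7*R0[:,0]
print("grasp in board",(RB.T@(g-O)).round(1), "F board",(RB.T@s["force"]).round(2))
p,d=capture("scene");rollfit(d,col=p,zmin=44,z0=50,yr=22,xr=(-85,75))
cv2.imwrite("pics/s8c.png",cv2.resize(p[150:280,140:280,::-1],None,fx=4.5,fy=4.5,interpolation=cv2.INTER_CUBIC))
pw,dw=capture("wrist");cv2.imwrite("pics/w8.png",pw[:,:,::-1])
P=cloud("scene",d);B=(P-O)@RB
m=(B[...,2]>50)&(B[...,2]<60)&(B[...,0]<-85)&(B[...,0]>-200)&(abs(B[...,1])<25)
print("fin top",np.percentile(B[m],[2,50,98],axis=0).round(1).tolist(),m.sum())
E
```

```text
time_s: 8.48
eef_pos: [564.5, 111.6, 227.0]
ee_rot: [0.629, 0.559, 0.432, -0.324]
force: [-0.8, -0.0, 0.7]
grip_width: 0.823
grasp in board [  7.2  -1.4 167.1] F board [-0.44  0.11  1.  ]
scene y,dy/100,z,dz/100 [-1.5   0.18 45.25  0.19] x ext [-59.8 -59.2  73.7  74.3] 914 913
fin top [[-142.6, -10.0, 50.5], [-124.6, 1.3, 57.0], [-108.1, 8.2, 59.2]] 146
```

View pics/s8c.png

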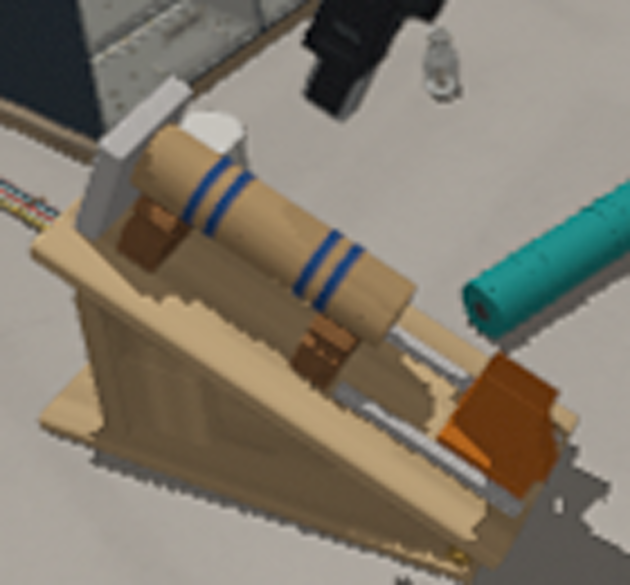

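View pics/w8.png

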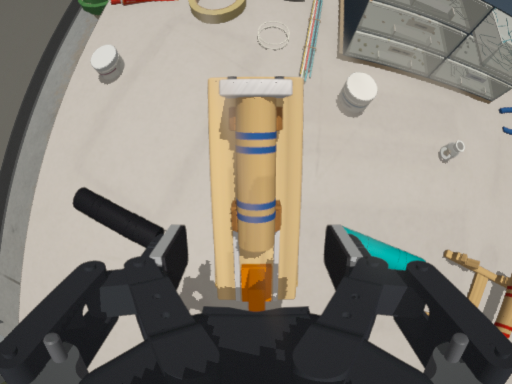

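```bash
python3 - <<'E'
from h import *
for n in ("top","scene"):
    d=np.load(n+"_d.npy");B=(cloud(n,d)-O)@RB
    for y0 in range(-36,37,6):
        m=(B[...,0]>-140)&(B[...,0]<-110)&(B[...,1]>y0)&(B[...,1]<y0+6)&(B[...,2]>-10)&(B[...,2]<70)
        if m.sum(): print(n,y0,np.percentile(B[m][:,2],[5,50,95]).round(1),m.sum())
go(RP,O+RB@np.array([-125.4,-1.0,110.])-18.7*ZB)
E
```

```text
top -36 [-3.9  0.3  3. ] 25
top -30 [-3.4  3.   9.3] 24
top -24 [-0.9  6.7 11.8] 25
top -18 [ 9.  11.8 14.5] 24
top -12 [ 9.8 42.9 58.8] 42
top -6 [54.9 56.7 60.3] 27
top 0 [54.8 57.4 59.5] 26
top 6 [10.9 55.  59.8] 13
top 12 [ 8.4 10.8 13.6] 19
top 18 [1.3 6.7 9.5] 25
top 24 [-3.3 -0.2  8.2] 19
top 30 [-2.7 -0.4  2.6] 26
top 36 [-3.8 -0.2  2.3] 22
scene -12 [55.4 57.2 59.3] 22
scene -6 [55.9 57.3 58.8] 30
scene 0 [23.  56.8 58.4] 53
scene 6 [11.7 32.5 55. ] 197
scene 12 [ 5.2 10.3 13.5] 50
scene 18 [ 0.1  8.1 10.9] 50
scene 24 [-1.   1.5  8.5] 46
scene 30 [-1.3  0.8  2.5] 34
scene 36 [-1.   0.4  1.8] 36
t 8.58 pos [564.6 111.6 223.2] lin [ 0.1806 -0.4363 -0.0009] rot [-0.0026  0.0015  0.0077] rows min 3.4
```

Beside the fin there is only an 11 mm high base, so the finger tips (about 26 mm above the board) clear it. Next I'll move above the chock.

```bash
python3 -m jog '[{"linear":[0,-0.1,0],"rotation":[0,0,0],"grip":60},{"linear":[0,-0.22,0],"rotation":[0,0,0],"grip":60},{"linear":[0.05,-0.34,0],"rotation":[0,0,0.007],"grip":60},{"linear":[0.12,-0.43,-0.001],"rotation":[0,0,0.007],"grip":60},{"linear":[0.18,-0.436,-0.001],"rotation":[0,0,0.007],"grip":60},{"linear":[0.18,-0.436,-0.001],"rotation":[0,0,0.007],"grip":60},{"linear":[0.18,-0.436,-0.001],"rotation":[0,0,0.007],"grip":60}]'
python3 - <<'E'
from h import *
s=sense();print(s["force"])
p,d=capture("wrist");cv2.imwrite("pics/w9.png",p[:,:,::-1])
go(RP,O+RB@np.array([-125.4,-1.0,45.])-18.7*ZB)
p,d=capture("scene");rollfit(d,col=p,zmin=44,z0=50,yr=22,xr=(-85,75))
E
```

```text
time_s: 9.17
eef_pos: [470.1, 94.4, 118.4]
ee_rot: [0.628, 0.559, 0.434, -0.325]
force: [0.4, -0.6, -0.1]
grip_width: 0.705
[ 0.35001634 -0.61576305 -0.13313474]
t 9.22 pos [470.7  94.4 119.5] lin [ 0.2168 -0.0024 -0.0005] rot [-0.0026  0.0012  0.0013] rows min 1.6
scene y,dy/100,z,dz/100 [-1.52  0.35 45.2   0.13] x ext [-59.8 -59.1  73.4  74. ] 913 912
```

View pics/w9.png

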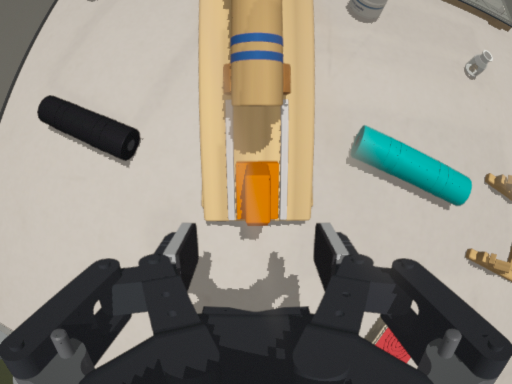

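```bash
python3 -m jog '[{"linear":[0.06,-0.002,0],"rotation":[0,0,0],"grip":60},{"linear":[0.12,-0.002,0],"rotation":[0,0,0],"grip":60},{"linear":[0.17,-0.002,0],"rotation":[0,0,0],"grip":60},{"linear":[0.205,-0.002,0],"rotation":[0,0,0],"grip":60},{"linear":[0.217,-0.002,0],"rotation":[0,0,0],"grip":60},{"linear":[0.217,-0.002,0],"rotation":[0,0,0],"grip":60}]'
python3 - <<'E'
from h import *
s=sense();R0=q2R(s["ee_rot"]);g=s["eef_pos"]-18.7*R0[:,0]
print("grasp in board",(RB.T@(g-O)).round(1), "F board",(RB.T@s["force"]).round(2))
E
python3 -m jog '[{"linear":[0,0,0],"rotation":[0,0,0],"grip":25},{"linear":[0,0,0],"rotation":[0,0,0],"grip":10},{"linear":[0,0,0],"rotation":[0,0,0],"grip":10},{"linear":[0,0,0],"rotation":[0,0,0],"grip":10},{"linear":[0,0,0],"rotation":[0,0,0],"grip":10},{"linear":[0,0,0],"rotation":[0,0,0],"grip":10},{"linear":[0,0,0],"rotation":[0,0,0],"grip":10}]' 25
python3 - <<'E'
from h import *
s=sense();R0=q2R(s["ee_rot"]);g=s["eef_pos"]-18.7*R0[:,0]
print("grasp in board",(RB.T@(g-O)).round(1), "F board",(RB.T@s["force"]).round(2),s["grip_width"]*85.4)
p,d=capture("wrist");cv2.imwrite("pics/w10.png",p[:,:,::-1])
E
```

```text
time_s: 9.77
eef_pos: [498.0, 99.4, 60.9]
ee_rot: [0.629, 0.559, 0.433, -0.323]
force: [-1.7, -0.6, 0.4]
grip_width: 0.702
grasp in board [-124.3   -1.2   45.2] F board [-1.45 -0.25  1.1 ]
time_s: 10.35
eef_pos: [498.9, 98.7, 62.1]
ee_rot: [0.63, 0.559, 0.432, -0.323]
force: [-3.0, -5.5, 5.2]
grip_width: 0.198
grasp in board [-123.2   -2.    46. ] F board [-1.4  -4.82  6.39] 16.93350649093843
```

View pics/w10.png

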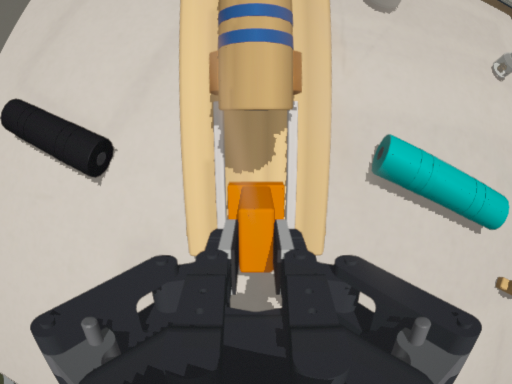

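The fin is pinched across (width about 17 mm), with the roller still against the stop. Next I'll push up most of the way.

```bash
python3 -m jog '[{"linear":[0,0.02,0.001],"rotation":[0,0,0],"grip":10},{"linear":[0,0.045,0.001],"rotation":[0,0,0],"grip":10},{"linear":[0,0.07,0.001],"rotation":[0,0,0],"grip":10},{"linear":[0,0.095,0.001],"rotation":[0,0,0],"grip":10},{"linear":[0,0.115,0.001],"rotation":[0,0,0],"grip":10},{"linear":[0,0.125,0.001],"rotation":[0,0,0],"grip":10},{"linear":[0,0.125,0.001],"rotation":[0,0,0],"grip":10}]'
python3 - <<'E'
from h import *
s=sense();R0=q2R(s["ee_rot"]);g=s["eef_pos"]-18.7*R0[:,0]
print("grasp in board",(RB.T@(g-O)).round(1), "F board",(RB.T@s["force"]).round(2),s["grip_width"]*85.4)
p,d=capture("scene");rollfit(d,col=p,zmin=44,z0=50,yr=22,xr=(-72,75))
B=(cloud("scene",d)-O)@RB
cv2.imwrite("pics/s11c.png",cv2.resize(p[150:280,140:280,::-1],None,fx=4.5,fy=4.5,interpolation=cv2.INTER_CUBIC))
E
```

```text
time_s: 10.98
eef_pos: [533.2, 105.0, 78.5]
ee_rot: [0.63, 0.56, 0.431, -0.323]
force: [3.3, 5.3, -2.5]
grip_width: 0.202
grasp in board [-84.6  -2.1  46.1] F board [ 2.82  4.57 -4.02] 17.262945469661716
scene y,dy/100,z,dz/100 [-1.5   0.35 45.15  0.13] x ext [-60.1 -59.4  73.2  74.3] 932 915
```

View pics/s11c.png

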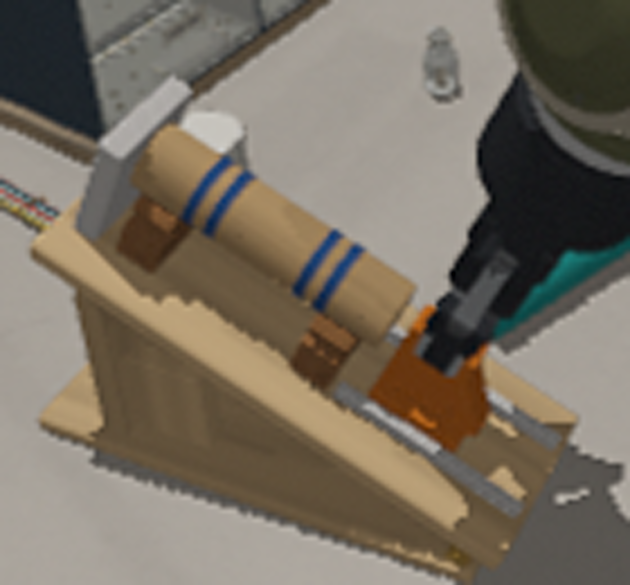

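```bash
python3 -m jog '[{"linear":[0,0.003,0],"rotation":[0,0,0],"grip":10},{"linear":[0,0.006,0],"rotation":[0,0,0],"grip":10},{"linear":[0,0.009,0],"rotation":[0,0,0],"grip":10},{"linear":[0,0.012,0],"rotation":[0,0,0],"grip":10},{"linear":[0,0.012,0],"rotation":[0,0,0],"grip":10}]'
python3 - <<'E'
from h import *
s=sense();R0=q2R(s["ee_rot"]);g=s["eef_pos"]-18.7*R0[:,0]
print("grasp in board",(RB.T@(g-O)).round(1), "F board",(RB.T@s["force"]).round(2),s["grip_width"]*85.4)
E
python3 -m jog '[{"linear":[0,0.002,0],"rotation":[0,0,0],"grip":10},{"linear":[0,0.004,0],"rotation":[0,0,0],"grip":10},{"linear":[0,0.004,0],"rotation":[0,0,0],"grip":10}]'
python3 - <<'E'
from h import *
s=sense();R0=q2R(s["ee_rot"]);g=s["eef_pos"]-18.7*R0[:,0]
print("grasp in board",(RB.T@(g-O)).round(1), "F board",(RB.T@s["force"]).round(2),s["grip_width"]*85.4)
E
```

```text
time_s: 11.45
eef_pos: [536.1, 105.6, 79.9]
ee_rot: [0.63, 0.56, 0.431, -0.323]
force: [-0.9, 3.0, -3.5]
grip_width: 0.199
grasp in board [-81.4  -2.1  46.1] F board [-1.77  3.06 -3.01] 16.992243330207792
time_s: 11.7
eef_pos: [537.2, 105.8, 80.4]
ee_rot: [0.63, 0.56, 0.431, -0.323]
force: [-1.9, 1.9, -3.0]
grip_width: 0.205
grasp in board [-80.1  -2.1  46.1] F board [-2.66  2.25 -2.07] 17.484739296508785
```

```bash
python3 -m jog '[{"linear":[0,0.002,0],"rotation":[0,0,0],"grip":10},{"linear":[0,0.004,0],"rotation":[0,0,0],"grip":10},{"linear":[0,0.004,0],"rotation":[0,0,0],"grip":10}]'
python3 - <<'E'
from h import *
s=sense();R0=q2R(s["ee_rot"]);g=s["eef_pos"]-18.7*R0[:,0]
print("grasp in board",(RB.T@(g-O)).round(1), "F board",(RB.T@s["force"]).round(2),s["grip_width"]*85.4)
p,d=capture("scene");rollfit(d,col=p,zmin=44,z0=50,yr=22,xr=(-72,75))
cv2.imwrite("pics/s12c.png",cv2.resize(p[180:260,180:270,::-1],None,fx=7,fy=7,interpolation=cv2.INTER_CUBIC))
E
```

```text
time_s: 11.95
eef_pos: [538.4, 106.0, 81.0]
ee_rot: [0.63, 0.56, 0.431, -0.323]
force: [-0.8, 1.8, -4.4]
grip_width: 0.194
grasp in board [-78.8  -2.1  46.1] F board [-2.24  1.96 -3.86] 16.60143640233175
scene y,dy/100,z,dz/100 [-1.72  0.8  45.2   0.13] x ext [-60.5 -59.8  73.6  74.5] 947 926
```

View pics/s12c.png

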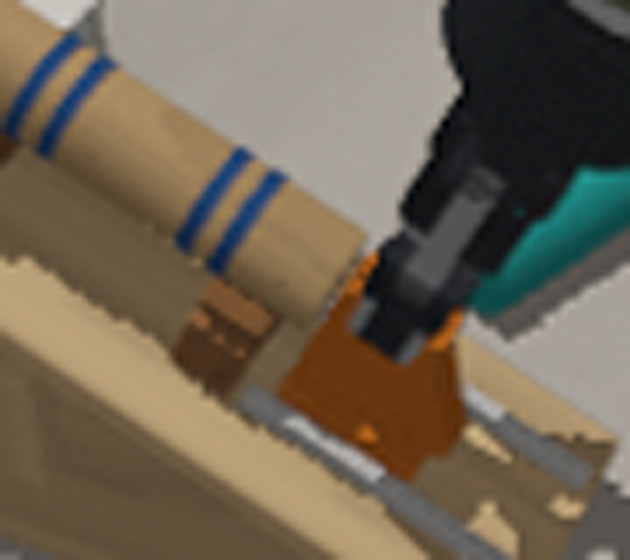

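```bash
python3 -m jog '[{"linear":[0,0.002,0],"rotation":[0,0,0],"grip":10},{"linear":[0,0.004,0],"rotation":[0,0,0],"grip":10},{"linear":[0,0.004,0],"rotation":[0,0,0],"grip":10}]'
python3 - <<'E'
from h import *
s=sense();R0=q2R(s["ee_rot"]);g=s["eef_pos"]-18.7*R0[:,0]
print("grasp in board",(RB.T@(g-O)).round(1), "F board",(RB.T@s["force"]).round(2),s["grip_width"]*85.4)
p,d=capture("wrist");cv2.imwrite("pics/w13.png",p[:,:,::-1])
E
```

```text
time_s: 12.25
eef_pos: [539.6, 106.2, 81.5]
ee_rot: [0.63, 0.56, 0.431, -0.323]
force: [-1.3, 3.6, -4.3]
grip_width: 0.202
grasp in board [-77.5  -2.1  46.1] F board [-2.33  3.75 -3.61] 17.246667967943257
```

View pics/w13.png

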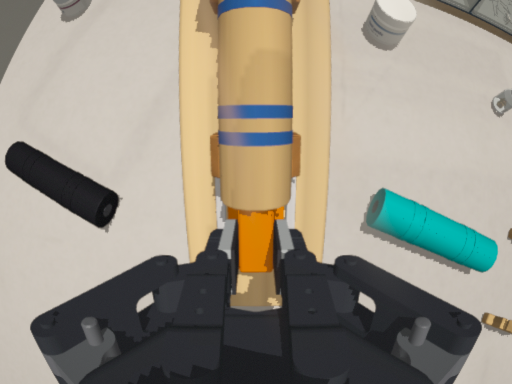

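```bash
python3 -m jog '[{"linear":[0,0.002,0],"rotation":[0,0,0],"grip":10},{"linear":[0,0.004,0],"rotation":[0,0,0],"grip":10},{"linear":[0,0.004,0],"rotation":[0,0,0],"grip":10}]'
python3 - <<'E'
from h import *
s=sense();R0=q2R(s["ee_rot"]);g=s["eef_pos"]-18.7*R0[:,0]
print("grasp in board",(RB.T@(g-O)).round(1), "F board",(RB.T@s["force"]).round(2),s["grip_width"]*85.4)
p,d=capture("scene");rollfit(d,col=p,zmin=44,z0=50,yr=22,xr=(-72,75))
B=(cloud("scene",d)-O)@RB;h=cv2.cvtColor(p,cv2.COLOR_RGB2HSV)
m=(h[...,0]<14)&(h[...,1]>190)&(h[...,2]>80)&(abs(B[...,1])<30)&(B[...,0]<-40)&(B[...,0]>-150)&(B[...,2]>5)
for lo,hi in((5,15),(15,25),(25,35),(35,45),(45,55),(55,62)):
    k=m&(B[...,2]>lo)&(B[...,2]<hi)
    if k.sum()>5: print(lo,np.percentile(B[k][:,0],[2,98]).round(1),k.sum())
E
```

```text
time_s: 12.55
eef_pos: [540.3, 106.4, 81.9]
ee_rot: [0.63, 0.56, 0.431, -0.323]
force: [-3.9, 1.2, -2.9]
grip_width: 0.202
grasp in board [-76.6  -2.   46.1] F board [-4.47  1.92 -1.07] 17.22998737061925
scene y,dy/100,z,dz/100 [-1.62  0.75 45.16  0.21] x ext [-61.5 -60.   73.7  74.1] 939 922
5 [-107.1  -62. ] 104
15 [-112.   -62.7] 68
25 [-108.  -63.] 62
35 [-102.3  -61.9] 39
45 [-96.5 -61. ] 15
55 [-94.4 -60.5] 13
```

```bash
python3 -m jog '[{"linear":[0,0.002,0],"rotation":[0,0,0],"grip":10},{"linear":[0,0.004,0],"rotation":[0,0,0],"grip":10},{"linear":[0,0.004,0],"rotation":[0,0,0],"grip":10}]'
python3 - <<'E'
from h import *
s=sense();R0=q2R(s["ee_rot"]);g=s["eef_pos"]-18.7*R0[:,0]
print("grasp in board",(RB.T@(g-O)).round(1), "F board",(RB.T@s["force"]).round(2),s["grip_width"]*85.4)
E
```

```text
time_s: 12.85
eef_pos: [540.9, 106.5, 82.1]
ee_rot: [0.63, 0.559, 0.432, -0.323]
force: [-6.5, 0.1, -1.3]
grip_width: 0.204
grasp in board [-76.  -2.  46.] F board [-6.32  1.32  1.53] 17.38950410541569
```

```bash
python3 -m jog '[{"linear":[0,0.003,0],"rotation":[0,0,0],"grip":10},{"linear":[0,0.006,0],"rotation":[0,0,0],"grip":10},{"linear":[0,0.006,0],"rotation":[0,0,0],"grip":10},{"linear":[0,0.006,0],"rotation":[0,0,0],"grip":10}]'
python3 - <<'E'
from h import *
s=sense();R0=q2R(s["ee_rot"]);g=s["eef_pos"]-18.7*R0[:,0]
print("grasp in board",(RB.T@(g-O)).round(1), "F board",(RB.T@s["force"]).round(2),s["grip_width"]*85.4)
p,d=capture("scene");rollfit(d,col=p,zmin=44,z0=50,yr=22,xr=(-72,75))
cv2.imwrite("pics/s14c.png",cv2.resize(p[150:270,140:270,::-1],None,fx=4.6,fy=4.6,interpolation=cv2.INTER_CUBIC))
B=(cloud("scene",d)-O)@RB;h=cv2.cvtColor(p,cv2.COLOR_RGB2HSV)
m=(h[...,0]<14)&(h[...,1]>190)&(h[...,2]>80)&(abs(B[...,1])<30)&(B[...,0]<-40)&(B[...,0]>-150)&(B[...,2]>5)
for lo,hi in((5,15),(15,25),(25,35),(35,45),(45,55),(55,62)):
    k=m&(B[...,2]>lo)&(B[...,2]<hi)
    if k.sum()>5: print(lo,np.percentile(B[k][:,0],[2,98]).round(1),k.sum())
E
```

```text
time_s: 13.18
eef_pos: [540.8, 106.6, 82.0]
ee_rot: [0.629, 0.558, 0.433, -0.324]
force: [-14.3, -5.3, 1.7]
grip_width: 0.2
grasp in board [-76.   -1.9  46. ] F board [-12.94  -2.53   7.89] 17.086981652915494
scene y,dy/100,z,dz/100 [-1.61  0.86 45.07  0.27] x ext [-59.8 -59.3  73.8  74.4] 939 920
5 [-106.6  -61.8] 108
15 [-111.7  -61.8] 69
25 [-106.8  -61.8] 67
35 [-101.2  -62. ] 37
45 [-94.8 -60.3] 12
55 [-94.6 -59.9] 9
```

View pics/s14c.png

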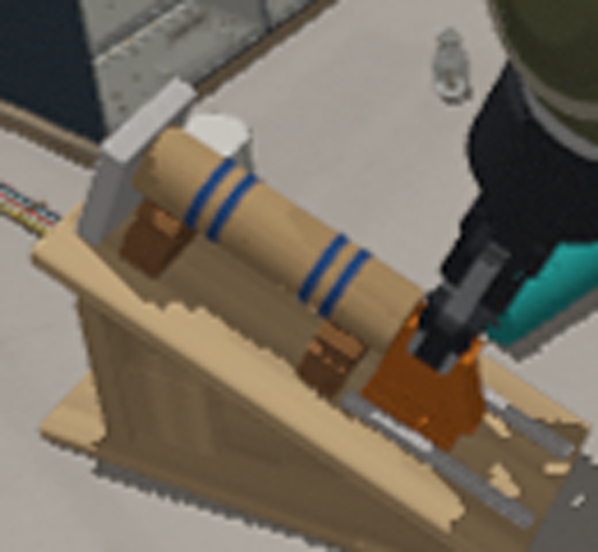

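Firm bearing: the tool stopped and Fx is -13 N, with the roller still home (axis z 45.1). I'll let go and back off.

```bash
python3 -m jog '[{"linear":[0,0,0],"rotation":[0,0,0],"grip":25},{"linear":[0,0,0],"rotation":[0,0,0],"grip":40},{"linear":[0,0,0],"rotation":[0,0,0],"grip":55},{"linear":[0,0,0],"rotation":[0,0,0],"grip":55},{"linear":[0,0,0],"rotation":[0,0,0],"grip":55},{"linear":[-0.06,-0.01,0],"rotation":[0,0,0],"grip":55},{"linear":[-0.15,-0.03,0],"rotation":[0,0,0],"grip":55},{"linear":[-0.27,-0.1,0],"rotation":[0,0,0],"grip":55},{"linear":[-0.38,-0.15,0],"rotation":[0,0,0],"grip":55},{"linear":[-0.45,-0.2,0],"rotation":[0,0,0],"grip":55},{"linear":[-0.45,-0.2,0],"rotation":[0,0,0],"grip":55},{"linear":[-0.45,-0.2,0],"rotation":[0,0,0],"grip":55}]'
python3 - <<'E'
from h import *
s=sense();print(s["force"],s["grip_width"])
p,d=capture("scene");rollfit(d,col=p,zmin=44,z0=50,yr=22,xr=(-72,75))
cv2.imwrite("pics/s15.png",cv2.resize(p[150:270,140:270,::-1],None,fx=4.6,fy=4.6,interpolation=cv2.INTER_CUBIC))
B=(cloud("scene",d)-O)@RB
m=(B[...,2]>50)&(B[...,2]<60)&(B[...,0]<-63)&(B[...,0]>-120)&(abs(B[...,1])<25)
print("fin top",np.percentile(B[m],[2,50,98],axis=0).round(1).tolist(),m.sum())
pw,dw=capture("wrist");cv2.imwrite("pics/w15.png",pw[:,:,::-1])
E
```

```text
time_s: 14.23
eef_pos: [431.7, 86.1, 180.3]
ee_rot: [0.63, 0.559, 0.432, -0.323]
force: [0.3, 0.9, -0.3]
grip_width: 0.643
[ 0.32443211  0.94397785 -0.29234276] 0.6433600977843661
scene y,dy/100,z,dz/100 [-1.64  0.5  45.1   0.67] x ext [-69.1 -64.   73.7  74.2] 974 929
fin top [[-94.9, -9.4, 50.2], [-79.3, 1.6, 56.9], [-63.7, 8.0, 58.7]] 135
```

View pics/s15.png

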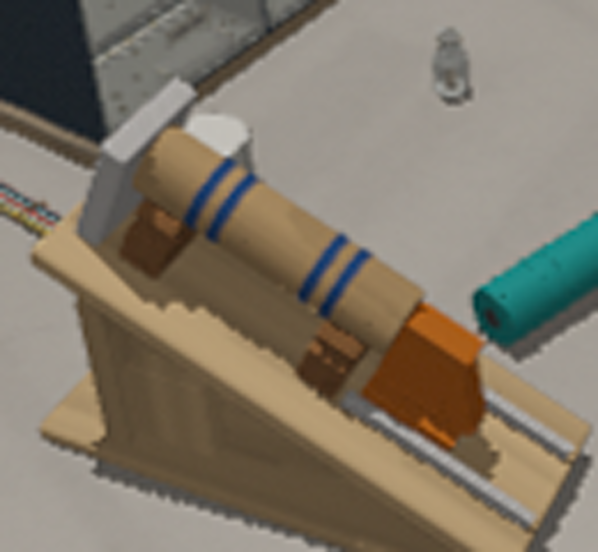

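View pics/w15.png

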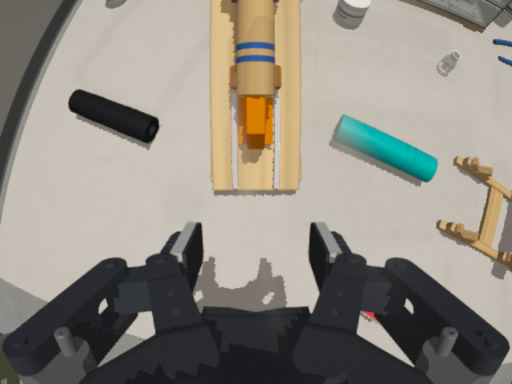

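```bash
python3 - <<'E'
from h import *
p,d=capture("scene");rollfit(d,col=p,zmin=44,z0=50,yr=22,xr=(-56,75))
P8=p
cv2.imwrite("pics/s16.png",cv2.resize(p[190:250,190:270,::-1],None,fx=9,fy=9,interpolation=cv2.INTER_CUBIC))
p,d=capture("top");cv2.imwrite("pics/t16.png",p[:,:,::-1])
print(sense()["time_s"])
E
```

```text
scene y,dy/100,z,dz/100 [-1.48  0.58 45.16  0.1 ] x ext [-55.3 -54.7  73.8  74.2] 882 881
14.4333
```

View pics/s16.png

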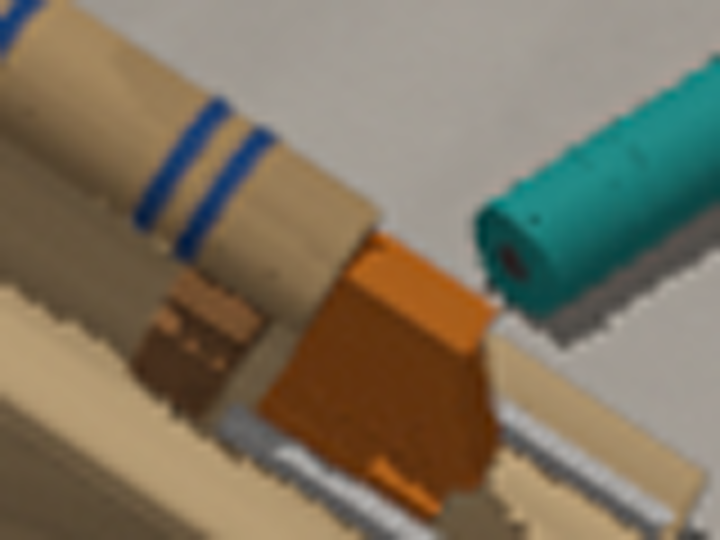

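View pics/t16.png

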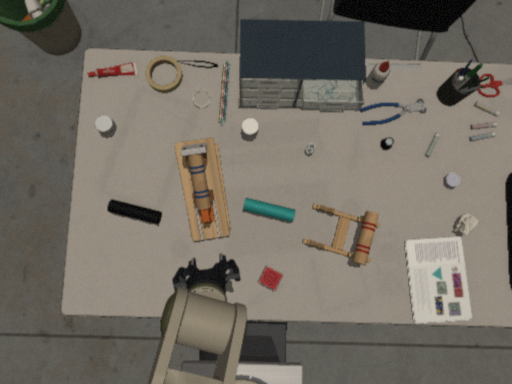

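The close-up shows the chock nose against the roller's lower end at crop (350,265), and the roller lies in both saddles. In the top view the red roller, jar, vial, stamp and look-alikes are where they started. Handing in.

```bash
python3 -c "
from rig import *
print(finish_job())"
```

```text
the job is handed in; nothing more can be done
None
```

I laid the blue-banded roller in both V saddles of the cradle, against the back stop, and let it rest. I then pinched the orange chock's fin, pushed the chock up against the roller's lower end and let go. The job went in at about 14.4 s of the 51 s allowed.

**Roller on the stop:** contact showed when the tool stopped moving and the force along the slope rose to about 12 N. After release the roller stayed put over repeated looks. The last fit put its axis 45.2 mm above the board (45 nominal), parallel to it.

**Chock:** the tool stopped with about 13 N along the slope. The close-up after release shows the nose against the roller's end. Nothing was touching the gripper at the end.

**Other objects:** in the last top picture the red roller, jar, vial, stamp and the black and turquoise look-alikes are where they started.

**Checks that disagreed:**
- The roller measured about 1.5 mm to one side of my estimated board centre line. The gripper and the camera agreed on this, so I take it as an error in that estimate, within the calibration accuracy.
- The tool had to go about 4 mm farther with the chock than I had worked out before contact was felt. I judged contact by the force and the picture, not by that figure.
- One fit of the roller's lower end after release read wrong because it included chock points; I repeated it without them.

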